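# Put the piled router templates back in their fitted trays

## Robot

A 6-joint arm with a two-finger parallel gripper is mounted at the origin on the work surface. World frame = base frame: x ahead of the robot, y to its left, z up, the work surface at z = 0. Lengths are in mm, angles in degrees, forces in N, time in s.
With the tool pointing down it reaches from about 325 to 775 mm from the base axis. Payload 9.3 kg.
Tool frame: the origin (TCP) lies on the mounting face of the last link; the fingertips stand 173 mm ahead of it and the grasp point (between the pads) lies 155 mm ahead of it (bot.tcp_to_grasp is the distance from the TCP to the grasp point, in mm); z points along the fingers, y is the line along which they close (so a half turn about z gives the same grasp; the last joint's range is limited). The gripper opens to 85 mm and grips with 20 to 120 N. Pads are 22 mm wide; open, the fingers measure 114 mm over their backs; the gripper's body (76 mm by 85 mm) begins 54 mm behind the grasp point. The pads swing forward as they close: fully open they stand 13 mm farther back than shut.
Start: joints at [-79.504, 14.817, 1.232, 76.415, 0, 81.257], TCP at [181.232, -519.281, 404.679] pointing down, gripper open.
Joint ranges: [-174.27, 174.27], [-52.1, 104.24], [-59.71, 78.15], [-110.17, 111.67], [-87.03, 83.33], [-180, 180]. Speed limits (degrees/s): [127.2, 127.2, 159.86, 180, 180, 180].

## Interface

Orientations are given as [roll, pitch, yaw] about the fixed x, y, z axes, in that order (R = Rz(yaw) Ry(pitch) Rx(roll)).
In Python, from plant import readout, eyes, ticket, bot gives the robot as it stands. The module is installed in compiled form; this text tells all that it offers.
- The arm moves only by the tool drive_tool, never from a script. Its argument "deltas" is a list of rows, each a list of 2 entries, a list of its own where there are three numbers: the shift along the tool's x, y, z in units of 30 mm (1.0 is 30 mm), then the turn about the tool's z in units of 6 degrees (1.0 is 6 degrees). A call has 1 to 20 rows; each row shifts and turns the commanded pose from where the row before left it, along the tool's axes as they then stand; what a row does not reach is not made up. A row lasts 1/12 s, in which the tool goes at most 41.7 mm and 7.16 degrees, less where a joint would pass 70% of its speed; a pose out of reach is approached as far as the arm can. A call is refused whole if a number of a shift passes 1 or a number of a turn 1, either way. A call with a gripper value outside its range is refused whole. "fingers" is the finger opening in mm, from 0 to 85.4, set as the call begins (left out, the last holds). The fingers move at their own pace and stop on an object; "squeeze" is the grip in N (left out, the last holds). Time passes only in rows, so rows that do not move let the fingers close. It gives the time, the measured TCP pose, the force, the opening and the grip force at its end, in the units of the state.
- readout.get_obs(): the state, without advancing time (a new reading comes with each control period).
- eyes.camera(name): name is "scene" or "top"; returns a dict with "pixels" (480x640x3 uint8, blue, green, red), "fx", "fy", "cx", "cy" (pixels), "world_to_cam" (4x4, takes a point from world to camera coordinates). Camera axes: x right, y down, z forward; pixel columns grow to the right and rows downward; lengths in mm; the calibration is good to about 2 mm. A picture is of the moment at which its call begins. There is no depth.
- ticket.job_done(): hands the job in; it is judged then, once.
The state is a dict: "t": time; "joint_pos": joint angles; "joint_vel": joint speeds; "joint_efforts": joint torques, N m; "position": TCP position; "eef_rot": TCP orientation; "contact_force": force on the tool from outside, world axes, zero at the start; "ft_torque": the same for the moment, N m; "grip_width": opening from 0.0 (shut) to 1.0 (fully open); "finger_force": force on a finger pad.
Only numpy, scipy, OpenCV 4.12 (cv2) and the standard library are available. Lean on these libraries where they do the work, as an engineer would, in place of code of your own. Each camera call takes 0.05 s, during which the arm holds its last target. There are 200 camera calls.

## Task

The four wooden router templates were left in a pile on the bench. Take the pile apart and lay each template flat in the tray of its own shape and size, fully down inside the lip. Do not let any template tip over or topple on the way, and leave the small amber bottle and the white jar standing where they are.

Things in the scene. Friction and masses are not known exactly. Their poses are not given: they have to be found in the camera images.
- rail_template: Long rectangular wooden template, 190 x 60 mm, lying on the bench at the bottom of the pile; a small dark hole mark near each end. Loose, pale wooden face with a darker brown edge like the other templates, 22 mm thick all through. Origin: centre of its underside, z up. x along its 190 mm length, y across its 60 mm width.
- square_template: Square wooden template, 60 x 60 mm, lying flat on the rail template near one of its two ends (either one), with the round template on top of it. Loose, pale wooden face with a darker brown edge like the other templates, 22 mm thick all through. Origin: centre of its underside, z up. x and y square to its sides.
- hex_template: Regular hexagonal wooden template, 56 mm across flats (64.7 mm across corners), lying flat on the rail template near its other end, nothing on it. Loose, pale wooden face with a darker brown edge like the other templates, 22 mm thick all through. Origin: centre of its underside, z up. x points to a corner, y to a flat (so flats face +-y and every 60 degrees from there).
- round_template: Round wooden template (disc), diameter 42 mm, lying flat on the square template at the top of the pile. Loose, pale wooden face with a darker brown edge like the other templates, 22 mm thick all through. Origin: centre of its underside, z up.
- rail_tray: Long rectangular tray for the rail template, inside 208 x 78 mm. Fixed on the bench, pale wooden lip, flat grey felt floor 5 mm above the bench. The lip is 6 mm wide and rises 6 mm above the floor (11 mm above the bench); there is a 9 mm gap all round between lip and template when centred. Origin: centre of its underside, at bench height, z up. x along its length.
- square_tray: Square tray for the square template, inside 78 x 78 mm. Fixed on the bench, pale wooden lip, flat grey felt floor 5 mm above the bench. The lip is 6 mm wide and rises 6 mm above the floor (11 mm above the bench); there is a 9 mm gap all round between lip and template when centred. Origin: centre of its underside, at bench height, z up. x and y square to its sides.
- hex_tray: Hexagonal tray for the hexagonal template, inside 74 mm across flats. Fixed on the bench, pale wooden lip, flat grey felt floor 5 mm above the bench. The lip is 6 mm wide and rises 6 mm above the floor (11 mm above the bench); there is a 9 mm gap all round between lip and template when centred. Origin: centre of its underside, at bench height, z up. x points to a corner, y to a flat.
- round_tray: Round tray for the round template, inside diameter 60 mm. Fixed on the bench, pale wooden lip, flat grey felt floor 5 mm above the bench. The lip is 6 mm wide and rises 6 mm above the floor (11 mm above the bench); there is a 9 mm gap all round between lip and template when centred. Origin: centre of its underside, at bench height, z up.
- amber_bottle: Small amber glass bottle with a black cap, diameter 28 mm, 58 mm tall, loose, standing among the trays; not to be disturbed. Origin: centre of its underside.
- white_jar: Small white plastic jar, diameter 30 mm, 45 mm tall, loose, standing among the trays; not to be disturbed. Origin: centre of its underside.
Mind the look-alikes: they are no part of the job. Leave any pink look-alike of the rail_template alone.

How it is judged (in metres and radians):
At the end, for the whole second after the job is handed in: Each template lies flat (within 0.06 rad) on the floor of its own tray inside the lip (underside less than 7.5 mm above the bench; centre within 18 mm of the tray's centre for the rail, 15 mm square, 14 mm hexagon, 12 mm round), at rest and released (horizontal distance between rail_template and rail_tray below 0.018 m and z of rail_template in the frame of rail_tray between 0.002 and 0.0075 m and angle between each of rail_template, square_template, hex_template, round_template's own z axis and vertical below 0.06 rad and linear speed of each of rail_template, square_template, hex_template, round_template below 0.02 m/s and angular speed of each of rail_template, square_template, hex_template, round_template below 0.2 rad/s and horizontal distance between square_template and square_tray below 0.015 m and z of square_template in the frame of square_tray between 0.002 and 0.0075 m and horizontal distance between hex_template and hex_tray below 0.014 m and z of hex_template in the frame of hex_tray between 0.002 and 0.0075 m and horizontal distance between round_template and round_tray below 0.012 m and z of round_template in the frame of round_tray between 0.002 and 0.0075 m); the robot touches nothing.
It fails at once if a template is tipped more than 0.6 rad from level (angle between any of rail_template, square_template, hex_template, round_template's own z axis and vertical above 0.6 rad).
It fails at once if the amber bottle is moved more than 20 mm or tipped over (distance of amber_bottle from where it was at the start of the episode above 0.02 m or angle between amber_bottle's own z axis and vertical above 0.5 rad).
It fails at once if the white jar is moved more than 20 mm or tipped over (distance of white_jar from where it was at the start of the episode above 0.02 m or angle between white_jar's own z axis and vertical above 0.5 rad).
It also fails if it takes over 106 s, if anything falls off the work surface, if the arm or the gripper's body presses on something with over 40 N, if the wrist force passes 120 N, or if a joint passes its speed limit or range.

## Working session

There is one attempt and no reset: what is moved stays moved. The work goes in short steps, Python scripts to look and compute and a tool call to move; the robot and the scene stay as the last step left them, time stands still between calls to the robot, and variables do not carry over. Pictures are saved under pics/ and viewed, at most 14 in all, crops included, and the job is handed in when it is done.

Besides the shell and the picture viewer there is one more tool, called after "Emit:" by a JSON object that holds its "fn" and its "kwargs". drive_tool: Moves the arm, as the interface text tells. Its arguments: {"type":"object","properties":{"deltas":{"type":"array","items":{"type":"array"}},"fingers":{"type":"number"},"squeeze":{"type":"number"}},"required":["deltas"]}

```bash
mkdir -p pics
cat > h.py <<'E'
import numpy as np, cv2
from plant import readout, eyes, ticket, bot
def ray(c,u,v,z):
    M=np.array(c["world_to_cam"]);R=M[:3,:3];t=M[:3,3]
    o=-R.T@t; d=R.T@np.array([(u-c["cx"])/c["fx"],(v-c["cy"])/c["fy"],1.])
    return o+d*(z-o[2])/d[2]
def snap(n,f):
    c=eyes.camera(n); cv2.imwrite("pics/"+f,np.array(c["pixels"])); return c
E
python3 - <<'E'
from h import *
for n in("top","scene"):
    c=snap(n,n+"0.png"); M=np.array(c["world_to_cam"]); print(n,c["fx"],c["cx"],c["cy"],(-M[:3,:3].T@M[:3,3]).round(), M[:3,:3].round(2).tolist())
o=readout.get_obs(); print(o)
E
```

```text
top 477.50764949105 319.9292798985755 251.6032517316134 [ 328.   18. 1061.] [[0.02, -1.0, 0.0], [-0.99, -0.02, -0.11], [0.11, 0.0, -0.99]]
scene 544.9600446801263 322.09452797025335 235.7033517410038 [1274.  300.  908.] [[-0.32, 0.95, 0.01], [0.66, 0.23, -0.71], [-0.68, -0.22, -0.7]]
{'t': 0.1, 'joint_pos': array([-7.95041241e+01,  1.48471220e+01,  1.19163458e+00,  7.64140421e+01,
        1.21598610e-03,  8.12559075e+01]), 'joint_vel': array([-0.00869929, -0.10804956,  0.11275199, -0.04108956, -0.02900742,
        0.00292964]), 'joint_efforts': array([ 6.19949133e-03, -5.56694448e+01,  3.45071161e+01,  1.15966800e-02,
       -1.22649276e-04, -1.89984519e-06]), 'position': array([ 181.22044543, -519.23159859,  404.11342832]), 'eef_rot': array([-1.79931463e+02, -1.17718279e-02,  1.92399606e+01]), 'contact_force': array([ 0.86710368, -0.09044923,  0.50248379]), 'ft_torque': array([0.01824915, 0.00305545, 0.04249366]), 'finger_force': 0.0, 'grip_width': 0.9989861307282729}
```

View pics/top0.png

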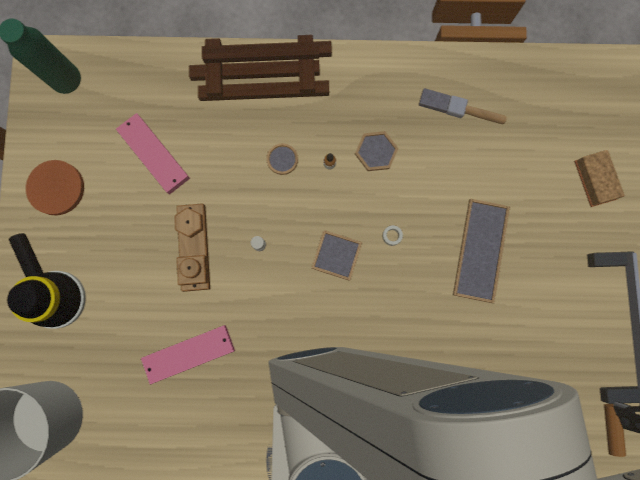

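View pics/scene0.png

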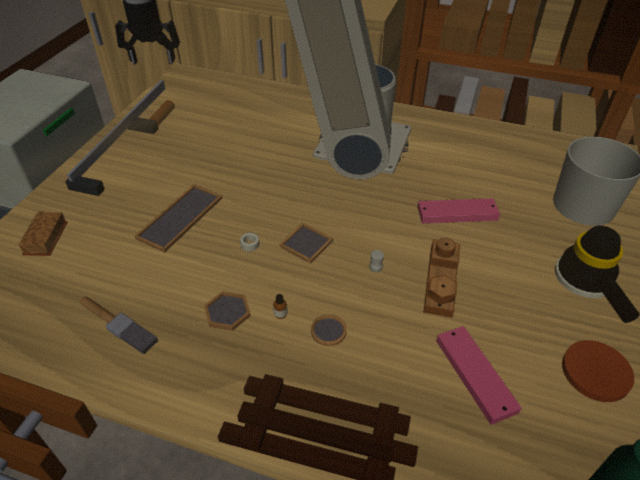

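Top view: the pile is at (191,247), with the hexagon at (188,222) and the square and disc at (189,268). The trays are round (283,159), hex (376,152), square (338,256) and rail (482,251). The bottle is at (330,160) and the jar at (258,243). The pink bars and the white ring (393,235) are decoys.

Run:
```python
from h import *
t=cv2.imread("pics/top0.png"); s=cv2.imread("pics/scene0.png")
a=cv2.resize(t[195:300,160:225],None,fx=5.5,fy=5.5,interpolation=cv2.INTER_CUBIC)
b=cv2.resize(s[230:325,410:480],None,fx=6,fy=6,interpolation=cv2.INTER_CUBIC)
H=578; o=np.zeros((600,800,3),np.uint8); o[:a.shape[0],:a.shape[1]]=a; o[:b.shape[0],370:370+b.shape[1]]=b
cv2.imwrite("pics/c1.png",o)
c=eyes.camera("top"); hsv=cv2.cvtColor(t,cv2.COLOR_BGR2HSV)
m=((hsv[...,1]<70)&(hsv[...,2]>50)&(hsv[...,2]<150)).astype(np.uint8)
for n,(u,v) in dict(round=(283,159),hex=(376,152),square=(338,256),rail=(482,251)).items():
    print(n,hsv[v,u])
    k,l,st,ce=cv2.connectedComponentsWithStats(m,connectivity=4); i=l[v,u]
    cn=max(cv2.findContours((l==i).astype(np.uint8),0,1)[0],key=cv2.contourArea)
    P=np.array([ray(c,*p[0],5)[:2] for p in cn]).astype(np.float32)
    hp=cv2.convexHull(P); r=cv2.minAreaRect(hp); mm=cv2.moments(hp)
    q=cv2.approxPolyDP(hp,8,True)[:,0].round(0)
    print(n,"rect",np.round(r[0],1),np.round(r[1],1),round(r[2],1),"cen",round(mm['m10']/mm['m00'],1),round(mm['m01']/mm['m00'],1),q.tolist())
for n,u,v,z in(("bottle",330,160,30),("jar",258,243,45)): print(n,ray(c,u,v,z).round())
```

```text
round [120  15 101]
round rect [655.7 110.6] [56.1 56.9] 1.0 cen 656.6 109.9 [[684.0, 119.0], [653.0, 139.0], [628.0, 107.0], [647.0, 82.0], [668.0, 82.0], [684.0, 99.0]]
hex [108  13  97]
hex rect [ 679.  -104.9] [82.7 73. ] 37.7 cen 679.0 -104.6 [[716.0, -122.0], [713.0, -81.0], [675.0, -63.0], [640.0, -91.0], [653.0, -134.0], [686.0, -145.0]]
square [125  16  97]
square rect [438.8 -17.1] [78.6 78.3] 73.1 cen 438.9 -17.2 [[485.0, 9.0], [413.0, 30.0], [392.0, -43.0], [464.0, -65.0]]
rail [124  18  99]
rail rect [ 454.9 -339.6] [ 78.4 208.1] 79.5 cen 454.8 -339.7 [[563.0, -323.0], [361.0, -284.0], [347.0, -359.0], [549.0, -395.0]]
bottle [647.   1.  30.]
jar [457. 153.  45.]
```

View pics/c1.png

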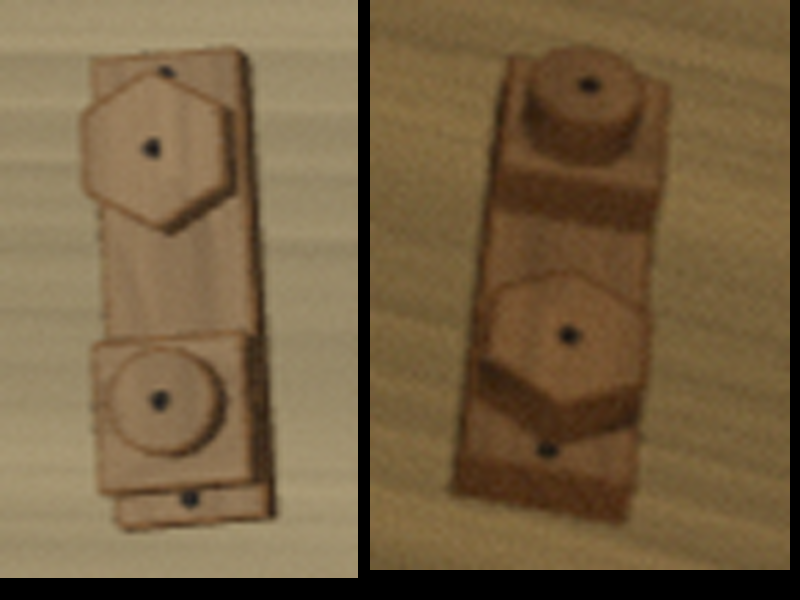

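The crop shows clear marks. In top-crop pixels, the disc centre is (160,401), the hex centre is (152,148), the hex corners top and bottom are (160,70)/(168,232), and the rail holes are (166,72) and (190,498). The square corners are (92,343), (245,332), (103,495).

Run:
```python
from h import *
c=eyes.camera("top")
T=lambda x,y,z:ray(c,(x+.5)/5.5-.5+160,(y+.5)/5.5-.5+195,z)[:2].round(1)
print("disc",T(160,401,66),"edges",T(107,401,66),T(217,401,66))
print("hex",T(152,148,44)); h=[T(*p,44) for p in((160,70),(82,120),(82,190),(168,232),(234,188),(226,104))]
print(np.array(h).tolist(),[float(np.degrees(np.arctan2(*(p-np.mean(h,0))[::-1])).round(1)) for p in h], np.mean(h,0))
q=[T(*p,44) for p in((92,343),(245,332),(252,485),(103,495))];print("sq",np.array(q).tolist(),np.mean(q,0),[float(np.degrees(np.arctan2(*(q[i]-q[i-1])[::-1])).round(1)) for i in range(4)])
a=T(166,72,22);b=T(190,498,22);print("rail holes",a,b,(a+b)/2,np.linalg.norm(a-b),np.degrees(np.arctan2(*(a-b)[::-1])))
r=[T(*p,22) for p in((90,58),(238,48),(272,514),(118,530))];print("rail",np.array(r).tolist(),np.mean(r,0))
c=eyes.camera("scene")
T=lambda x,y,z:ray(c,(x-370+.5)/6-.5+410,(y+.5)/6-.5+230,z)[:2].round(1)
print("disc",T(590,84,66),"hex",T(568,336,44),"hole",T(547,450,22))
r=[T(*p,22) for p in((508,58),(668,86),(628,493),(452,487))];print("rail",np.array(r).tolist(),np.mean(r,0))
q=[T(*p,44) for p in ((668,86),(662,190),(497,168))];print("sq",q)
```

```text
disc [400.4 293.1] edges [400.1 313.3] [400.8 271.5]
hex [501.4 307. ]
[[532.6, 305.4], [512.1, 335.0], [484.3, 333.6], [468.3, 299.2], [486.1, 274.2], [519.4, 278.8]] [1.8, 69.2, 118.9, -170.9, -115.5, -53.5] [500.46666667 304.36666667]
sq [[424.2, 326.7], [429.5, 267.4], [370.1, 262.1], [365.3, 319.5]] [397.275 293.925] [7.0, -84.9, -174.9, 94.8]
rail holes [536.2 309.1] [365.5 291.6] [450.85 300.35] 171.59469688775354 5.853458513729682
rail [[541.4, 340.0], [546.5, 280.6], [359.7, 259.0], [352.4, 319.4]] [450.   299.75]
disc [398.6 294.5] hex [500.3 307.6] hole [533.7 309.7]
rail [[349.2, 262.1], [344.2, 322.6], [543.1, 338.9], [560.0, 282.0]] [449.125 301.4  ]
sq [array([367.3, 322. ]), array([420.8, 327.9]), array([429.5, 269.6])]
```

Sizes agree across both views:

| Item | Centre | Yaw |
|---|---|---|
| Disc | (399.5, 294) | – |
| Square | (397, 294.5) | 5.5° |
| Hex | (501, 307) | 5° |
| Rail | (450.5, 300) | 5.9° |
| Round tray | (656, 110) | – |
| Hex tray | (679, -105) | -22° |
| Square tray | (439, -17) | -17° |
| Rail tray | (455, -340) | -10.5° |

First I turn to yaw 5.8 and travel.

Emit:
{"fn": "drive_tool", "kwargs": {"deltas": [[[0,0,0],0.75],[[0,0,0],0.75],[[0,0,0],0.75],[[0.63,-0.96,0.14],0],[[0.63,-0.96,0.14],0],[[0.63,-0.96,0.14],0],[[0.63,-0.96,0.14],0],[[0.63,-0.96,0.14],0],[[0.63,-0.96,0.14],0],[[0.63,-0.96,0.14],0],[[0.63,-0.96,0.14],0],[[0.63,-0.96,0.14],0],[[0.63,-0.96,0.14],0],[[0.63,-0.96,0.14],0],[[0.63,-0.96,0.14],0],[[0.63,-0.96,0.14],0],[[0.63,-0.96,0.14],0],[[0.63,-0.96,0.14],0],[[0.63,-0.96,0.14],0]], "fingers": 85, "squeeze": 50}}

```text
t: 1.83
position: [436.4, -28.8, 337.4]
eef_rot: [180.0, -0.0, 5.7]
contact_force: [0.7, -1.9, 0.2]
grip_width: 0.997
finger_force: 0.0
```

```bash
cat > go.py <<'E'
import sys
from h import *
x,y,z,w=map(float,sys.argv[1:5])
o=readout.get_obs(); p=o["position"]; a=np.radians(w); d=np.array([x,y,z])-p
print("pos",p.round(1),"rot",np.round(o["eef_rot"],2),"t",round(o["t"],2),"grip",round(o["grip_width"]*85.4,1),round(o["finger_force"],1))
t=(o["eef_rot"][2]-w+180)%360-180
print("turn",round(t/6,2),"then shift",(np.array([d[0]*np.cos(a)+d[1]*np.sin(a),d[0]*np.sin(a)-d[1]*np.cos(a),-d[2]])/30).round(2))
E
python3 go.py 399.5 294 290 5.8
```

```text
pos [436.4 -28.8 337.4] rot [ 1.7999e+02 -3.0000e-02  5.7400e+00] t 1.83 grip 85.1 0.0
turn -0.01 then shift [ -0.14 -10.83   1.58]
```

Emit:
{"fn": "drive_tool", "kwargs": {"deltas": [[[-0.01,-0.9,0.13],0],[[-0.01,-0.9,0.13],0],[[-0.01,-0.9,0.13],0],[[-0.01,-0.9,0.13],0],[[-0.01,-0.9,0.13],0],[[-0.01,-0.9,0.13],0],[[-0.01,-0.9,0.13],0],[[-0.01,-0.9,0.13],0],[[-0.01,-0.9,0.13],0],[[-0.01,-0.9,0.13],0],[[-0.01,-0.9,0.13],0],[[-0.01,-0.9,0.13],0],[[0,0,0],0],[[0,0,0],0]]}}

```text
t: 3.0
position: [410.4, 184.9, 295.3]
eef_rot: [-175.8, 0.1, 12.4]
contact_force: [0.5, 0.2, -0.8]
grip_width: 0.993
finger_force: 0.0
```

```bash
python3 go.py 399.5 294 222 5.8
```

```text
pos [410.4 184.9 295.3] rot [-1.7577e+02  6.0000e-02  1.2440e+01] t 3.0 grip 84.8 0.0
turn 1.11 then shift [ 0.01 -3.66  2.44]
```

Run:
```python
from h import *
o=readout.get_obs(); print(o["joint_pos"].round(1),o["joint_vel"].round(1),o["position"].round(1),o["eef_rot"].round(2),o["contact_force"],o["joint_efforts"].round(1))
```

```text
[ 12.4   8.6 -23.6  57.9   4.2 179.9] [-0.6 -0.4  0.1  0.2 -0.4 -0. ] [410.4 184.9 295.3] [-1.7577e+02  6.0000e-02  1.2440e+01] [ 0.4701409   0.1658257  -0.84652808] [  0.5 -43.   30.7  -0.1   0.4   0. ]
```

Joint 6 hit its limit, so I need the half-turn equivalent grasp, with yaw near -174.2.

Emit:
{"fn": "drive_tool", "kwargs": {"deltas": [[[0,0,0],-1],[[0,0,0],-1],[[0,0,0],-1],[[0,0,0],-1],[[0,0,0],-1],[[0,0,0],-1],[[0,0,0],-1],[[0,0,0],-1],[[0,0,0],-1],[[0,0,0],-1],[[0,0,0],-1],[[0,0,0],-1],[[0,0,0],-1],[[0,0,0],-1],[[0,0,0],-1],[[0,0,0],-1],[[0,0,0],-1],[[0,0,0],-1],[[0,0,0],-1]]}}

```text
t: 4.58
position: [410.6, 184.3, 295.7]
eef_rot: [178.3, -3.8, 126.7]
contact_force: [0.3, -0.6, -0.2]
grip_width: 0.993
finger_force: 0.0
```

```bash
python3 go.py 399.5 294 290 -174.2
```

```text
pos [410.6 184.3 295.7] rot [178.28  -3.84 126.72] t 4.58 grip 84.8 0.0
turn -9.85 then shift [-0.    3.68  0.19]
```

Emit:
{"fn": "drive_tool", "kwargs": {"deltas": [[[0,0,0],-1],[[0,0,0],-1],[[0,0,0],-1],[[0,0,0],-1],[[0,0,0],-1],[[0,0,0],-1],[[0,0,0],-1],[[0,0,0],-1],[[0,0,0],-1],[[0,0,0],-1],[[0,0,0],-1],[[0,0,0],-1],[[0,0,0],-1],[[0,0,0],-1],[[0,0,0],-1],[[0,0,0],-1],[[0,0,0],-1],[[0,0,0],-1],[[0,0,0],-1],[[0,0,0],-1]]}}

```text
t: 6.25
position: [410.6, 184.3, 295.7]
eef_rot: [177.5, 3.4, -113.4]
contact_force: [-0.4, 0.9, -0.1]
grip_width: 0.994
finger_force: 0.0
```

Emit:
{"fn": "drive_tool", "kwargs": {"deltas": [[[0,0,0],-1],[[0,0,0],-1],[[0,0,0],-1],[[0,0,0],-1],[[0,0,0],-1],[[0,0,0],-1],[[0,0,0],-1],[[0,0,0],-1],[[0,0,0],-1],[[0,0,0],-1],[[0,0,0],-1],[[0,0,0],-1],[[0,0,0],-1],[[0,0,0],-1],[[0,0,0],-1],[[0,0,0],-1],[[0,0,0],-1],[[0,0,0],-1],[[0,0,0],-1],[[0,0,0],-1]]}}

```text
t: 7.92
position: [410.6, 184.3, 295.7]
eef_rot: [-175.8, 0.4, 6.7]
contact_force: [-0.5, 0.4, -0.5]
grip_width: 0.994
finger_force: 0.0
```

```bash
cat > j.py <<'E'
from h import *
o=readout.get_obs(); print(o["t"],o["joint_pos"].round(2),o["position"].round(1),o["eef_rot"].round(2))
E
python3 j.py
```

```text
7.9167 [  12.31    8.61  -23.55   57.86    4.21 -174.35] [410.6 184.3 295.7] [-175.81    0.43    6.68]
```

Emit:
{"fn": "drive_tool", "kwargs": {"deltas": [[[0,0,0],-0.9],[[0,0.9,0],0],[[0,0.9,0],0],[[0,0.9,0],0],[[0,0.9,0],0]]}}

```text
t: 8.33
position: [418.5, 143.2, 289.5]
eef_rot: [-178.5, 0.1, 7.5]
contact_force: [0.2, 0.5, 0.1]
grip_width: 0.996
finger_force: 0.0
```

```bash
python3 j.py
```

```text
8.3333 [   7.57    8.33  -24.87   56.91    1.52 -179.92] [418.5 143.2 289.5] [-1.7848e+02  1.1000e-01  7.4900e+00]
```

Emit:
{"fn": "drive_tool", "kwargs": {"deltas": [[[0,0.9,0],0],[[0,0.9,0],0],[[0,0,0],0]]}}

```text
t: 8.58
position: [421.5, 124.1, 288.4]
eef_rot: [-179.9, 0.1, 5.3]
contact_force: [1.0, 0.5, 0.2]
grip_width: 0.998
finger_force: 0.0
```

```bash
python3 j.py
```

```text
8.5833 [ 5.4000e+00  8.1600e+00 -2.5240e+01  5.6720e+01  1.4000e-01 -1.7994e+02] [421.5 124.1 288.4] [-1.7986e+02  1.2000e-01  5.3300e+00]
```

Tilt is back to 0.1°. Now I turn to the grasp yaw.

Emit:
{"fn": "drive_tool", "kwargs": {"deltas": [[[0,0,0],1],[[0,0,0],1],[[0,0,0],1],[[0,0,0],1],[[0,0,0],1],[[0,0,0],1],[[0,0,0],1],[[0,0,0],1],[[0,0,0],1],[[0,0,0],1],[[0,0,0],1],[[0,0,0],1],[[0,0,0],1],[[0,0,0],1],[[0,0,0],1],[[0,0,0],1],[[0,0,0],1],[[0,0,0],1],[[0,0,0],1],[[0,0,0],1]]}}

```text
t: 10.25
position: [421.2, 125.7, 288.6]
eef_rot: [179.8, 0.2, -114.8]
contact_force: [-0.5, -0.1, -0.5]
grip_width: 0.998
finger_force: 0.0
```

Emit:
{"fn": "drive_tool", "kwargs": {"deltas": [[[0,0,0],1],[[0,0,0],1],[[0,0,0],1],[[0,0,0],1],[[0,0,0],1],[[0,0,0],1],[[0,0,0],1],[[0,0,0],1],[[0,0,0],1],[[0,0,0],0.9]]}}

```text
t: 11.08
position: [421.2, 125.7, 288.6]
eef_rot: [179.8, -0.1, -174.2]
contact_force: [0.5, 0.3, -0.5]
grip_width: 0.991
finger_force: 0.0
```

```bash
python3 go.py 399.5 294 222 -174.2
```

```text
pos [421.2 125.7 288.6] rot [ 1.7976e+02 -1.1000e-01 -1.7418e+02] t 11.08 grip 84.6 0.0
turn 0.0 then shift [0.15 5.66 2.22]
```

Emit:
{"fn": "drive_tool", "kwargs": {"deltas": [[[0.02,0.81,0],0],[[0.02,0.81,0],0],[[0.02,0.81,0],0],[[0.02,0.81,0],0],[[0.02,0.81,0],0],[[0.02,0.81,0],0],[[0.03,0.8,0],0],[[0,0,0],0],[[0,0,0.5],0],[[0,0,0.5],0],[[0,0,0.5],0],[[0,0,0.5],0],[[0,0,0.22],0],[[0,0,0],0],[[0,0,0],0]]}}

```text
t: 12.33
position: [398.6, 294.1, 222.8]
eef_rot: [179.8, -0.1, -173.9]
contact_force: [0.9, -0.3, 0.4]
grip_width: 0.996
finger_force: 0.0
```

```bash
python3 go.py 399.5 294 222 -174.2; python3 j.py; python3 -c "
from h import *
s=np.array(eyes.camera('scene')['pixels']); cv2.imwrite('pics/g1.png',cv2.resize(s[130:330,370:540],None,fx=3,fy=3))"
```

```text
pos [398.6 294.1 222.8] rot [ 1.7978e+02 -1.3000e-01 -1.7389e+02] t 12.33 grip 85.1 0.0
turn 0.05 then shift [-0.03 -0.01  0.03]
12.3333 [ 26.64  16.89 -24.46  48.7    0.25  20.53] [398.6 294.1 222.8] [ 1.7978e+02 -1.3000e-01 -1.7389e+02]
```

View pics/g1.png

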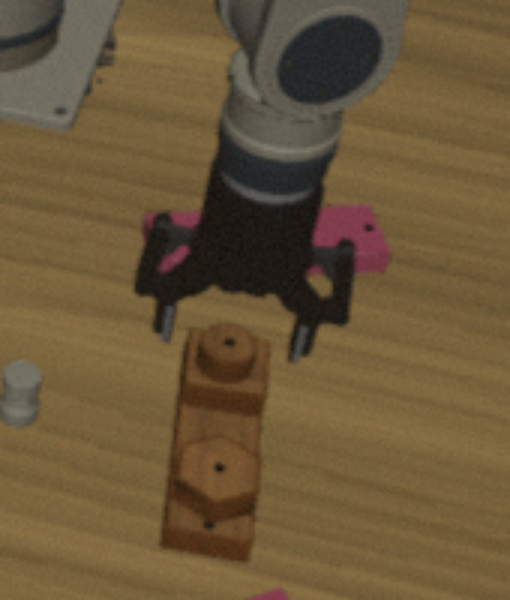

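The fingers (about (165,320) and (300,340)) straddle the disc at (230,345). Closing.

Emit:
{"fn": "drive_tool", "kwargs": {"deltas": [[[0,0,0],0],[[0,0,0],0],[[0,0,0],0],[[0,0,0],0],[[0,0,0],0],[[0,0,0],0],[[0,0,0],0],[[0,0,0],0],[[0,0,0],0],[[0,0,0],0]], "fingers": 0, "squeeze": 45}}

```text
t: 13.22
position: [398.5, 294.3, 223.4]
eef_rot: [179.7, -0.0, -173.9]
contact_force: [-1.9, -0.7, 7.8]
grip_width: 0.466
finger_force: 44.7
```

Emit:
{"fn": "drive_tool", "kwargs": {"deltas": [[[0,0,-0.2],0],[[0,0,-0.4],0],[[0,0,-0.6],0],[[0,0,-0.6],0],[[0,0,0],0]]}}

```text
t: 13.63
position: [399.2, 294.4, 279.9]
eef_rot: [179.7, 0.1, -173.9]
contact_force: [0.3, -0.2, 1.0]
grip_width: 0.475
finger_force: 45.4
```

```bash
python3 go.py 656 110 240 -174.2
```

```text
pos [399.2 294.4 279.9] rot [ 1.7967e+02  1.4000e-01 -1.7386e+02] t 13.63 grip 40.5 45.4
turn 0.06 then shift [-7.89 -6.98  1.33]
```

Emit:
{"fn": "drive_tool", "kwargs": {"deltas": [[[-0.3,-0.27,0],0],[[-0.6,-0.53,0],0],[[-0.6,-0.53,0],0],[[-0.6,-0.53,0],0],[[-0.6,-0.53,0],0],[[-0.6,-0.53,0],0],[[-0.6,-0.53,0],0],[[-0.6,-0.53,0],0],[[-0.6,-0.53,0],0],[[-0.6,-0.53,0],0],[[-0.6,-0.53,0],0],[[-0.6,-0.53,0],0],[[-0.6,-0.53,0],0],[[-0.4,-0.35,0.3],0],[[0,0,0.5],0],[[0,0,0.5],0],[[0,0,0],0]]}}

```text
t: 15.05
position: [655.8, 110.5, 231.8]
eef_rot: [179.7, -0.5, -173.9]
contact_force: [-0.5, -0.4, -0.8]
grip_width: 0.474
finger_force: 45.4
```

```bash
python3 go.py 656 110 185 -174.2;python3 -c "
from h import *
s=np.array(eyes.camera('scene')['pixels']); cv2.imwrite('pics/g2.png',cv2.resize(s[210:390,240:420],None,fx=3,fy=3))"
```

```text
pos [655.8 110.5 231.8] rot [ 179.75   -0.47 -173.91] t 15.05 grip 40.5 45.4
turn 0.05 then shift [-0.   -0.02  1.56]
```

View pics/g2.png

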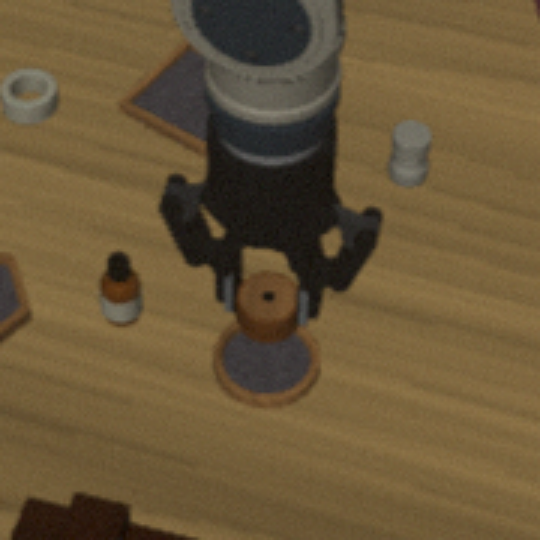

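The disc at (268,300) hangs level above the round tray at (268,362). The bottle is clear. I lower and release.

Emit:
{"fn": "drive_tool", "kwargs": {"deltas": [[[0,0,0.5],0],[[0,0,0.5],0],[[0,0,0.3],0],[[0,0,0.2],0],[[0,0,0.05],0],[[0,0,0],0],[[0,0,0],0]]}}

```text
t: 15.68
position: [656.6, 111.6, 190.6]
eef_rot: [179.8, -0.1, -173.9]
contact_force: [0.3, 0.5, -0.5]
grip_width: 0.471
finger_force: 45.5
```

Emit:
{"fn": "drive_tool", "kwargs": {"deltas": [[[0,0,0],0],[[0,0,0],0],[[0,0,0],0],[[0,0,0],0],[[0,0,0],0],[[0,0,0],0],[[0,0,0],0],[[0,0,0],0],[[0,0,-0.4],0],[[0,0,-0.8],0],[[0,0,-0.9],0],[[0,0,-0.9],0]], "fingers": 85}}

```text
t: 16.68
position: [656.4, 111.1, 280.5]
eef_rot: [179.8, -0.2, -173.9]
contact_force: [1.1, -0.1, 0.0]
grip_width: 0.994
finger_force: 0.0
```

```bash
python3 go.py 397 294.5 270 -174.5
```

```text
pos [656.4 111.1 280.5] rot [ 1.7977e+02 -1.7000e-01 -1.7387e+02] t 16.68 grip 84.9 0.0
turn 0.1 then shift [8.02 6.91 0.35]
```

Emit:
{"fn": "drive_tool", "kwargs": {"deltas": [[[0.67,0.58,0.03],0.1],[[0.67,0.58,0.03],0],[[0.67,0.58,0.03],0],[[0.67,0.58,0.03],0],[[0.67,0.58,0.03],0],[[0.67,0.58,0.03],0],[[0.67,0.58,0.03],0],[[0.67,0.58,0.03],0],[[0.67,0.58,0.03],0],[[0.67,0.58,0.03],0],[[0.67,0.58,0.03],0],[[0.65,0.53,0.02],0],[[0,0,0],0]]}}

```text
t: 17.77
position: [393.7, 295.5, 270.7]
eef_rot: [179.7, -0.2, -174.3]
contact_force: [-0.8, -0.3, 0.6]
grip_width: 0.996
finger_force: 0.0
```

```bash
python3 go.py 397 294.5 198 -174.5;python3 -c "
from h import *
s=np.array(eyes.camera('scene')['pixels']);t=np.array(eyes.camera('top')['pixels']); cv2.imwrite('pics/g3.png',np.hstack([cv2.resize(x,(390,520),interpolation=cv2.INTER_CUBIC) for x in(s[220:380,280:400],s[210:330,390:480])]))"
```

```text
pos [393.7 295.5 270.7] rot [ 179.75   -0.2  -174.32] t 17.77 grip 85.0 0.0
turn 0.03 then shift [-0.11 -0.04  2.42]
```

View pics/g3.png

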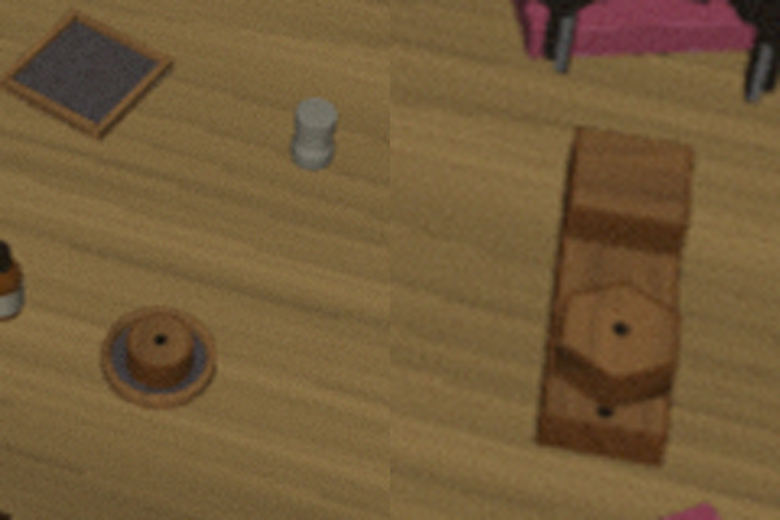

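The disc sits flat in the round tray at (160,345) and the square on the rail is undisturbed. Next I grasp the square.

Emit:
{"fn": "drive_tool", "kwargs": {"deltas": [[[-0.11,-0.04,0.5],0],[[0,0,0.6],0],[[0,0,0.6],0],[[0,0,0.4],0],[[0,0,0.3],0],[[0,0,0.02],0],[[0,0,0],0],[[0,0,0],0]]}}

```text
t: 18.53
position: [400.8, 293.5, 198.6]
eef_rot: [179.8, -0.1, -174.5]
contact_force: [0.0, 0.1, 0.3]
grip_width: 0.996
finger_force: 0.0
```

Emit:
{"fn": "drive_tool", "kwargs": {"deltas": [[[0,0,0],0],[[0,0,0],0],[[0,0,0],0],[[0,0,0],0],[[0,0,0],0],[[0,0,0],0],[[0,0,0],0],[[0,0,0],0]], "fingers": 0, "squeeze": 50}}

```text
t: 19.2
position: [400.4, 293.7, 199.1]
eef_rot: [179.7, -0.0, -174.5]
contact_force: [-0.7, -0.9, 6.2]
grip_width: 0.688
finger_force: 53.7
```

Emit:
{"fn": "drive_tool", "kwargs": {"deltas": [[[0,0,-0.2],0],[[0,0,-0.4],0],[[0,0,-0.6],0],[[0,0,-0.6],0],[[0,0,-0.6],0],[[0,0,0],0]]}}

```text
t: 19.7
position: [401.0, 293.6, 273.6]
eef_rot: [179.7, 0.2, -174.5]
contact_force: [0.3, 0.6, -0.2]
grip_width: 0.685
finger_force: 54.2
```

```bash
python3 go.py 439 -17 250 163
```

```text
pos [401.  293.6 273.6] rot [ 1.7967e+02  1.6000e-01 -1.7446e+02] t 19.7 grip 58.5 54.2
turn 3.76 then shift [-4.24 -9.53  0.79]
```

Emit:
{"fn": "drive_tool", "kwargs": {"deltas": [[[0,0,0],0.76],[[0,0,0],0.75],[[0,0,0],0.75],[[0,0,0],0.75],[[0,0,0],0.75],[[-0.15,-0.3,0],0],[[-0.27,-0.6,0],0],[[-0.27,-0.6,0],0],[[-0.27,-0.6,0],0],[[-0.27,-0.6,0],0],[[-0.27,-0.6,0],0],[[-0.27,-0.6,0],0],[[-0.27,-0.6,0],0],[[-0.27,-0.6,0],0],[[-0.27,-0.6,0],0],[[-0.27,-0.6,0],0],[[-0.27,-0.6,0],0],[[-0.27,-0.6,0],0],[[-0.27,-0.6,0],0],[[-0.27,-0.6,0],0]]}}

```text
t: 21.37
position: [436.2, 7.7, 268.7]
eef_rot: [179.8, -0.2, 163.1]
contact_force: [0.7, -0.8, -0.8]
grip_width: 0.693
finger_force: 54.1
```

```bash
python3 go.py 442 -18 183 163
```

```text
pos [436.2   7.7 268.7] rot [179.84  -0.2  163.13] t 21.37 grip 59.2 54.1
turn 0.02 then shift [-0.43 -0.76  2.86]
```

Emit:
{"fn": "drive_tool", "kwargs": {"deltas": [[[-0.2,-0.4,0],0],[[-0.23,-0.36,0],0],[[0,0,0.6],0],[[0,0,0.7],0],[[0,0,0.6],0],[[0,0,0.4],0],[[0,0,0.3],0],[[0,0,0],0],[[0,0,0],0]]}}

```text
t: 22.12
position: [442.0, -16.4, 190.7]
eef_rot: [179.8, -0.2, 163.0]
contact_force: [-0.2, -0.5, -0.5]
grip_width: 0.69
finger_force: 54.2
```

```bash
python3 go.py 442 -18 183 163;python3 -c "
from h import *
s=np.array(eyes.camera('scene')['pixels']);t=np.array(eyes.camera('top')['pixels']); cv2.imwrite('pics/g4.png',np.hstack([cv2.resize(x,(390,390),interpolation=cv2.INTER_CUBIC) for x in(s[180:300,250:370],t[195:315,280:400])]))"
```

```text
pos [442.  -16.4 190.7] rot [179.84  -0.24 163.02] t 22.12 grip 58.9 54.2
turn 0.0 then shift [-0.02 -0.05  0.26]
```

View pics/g4.png

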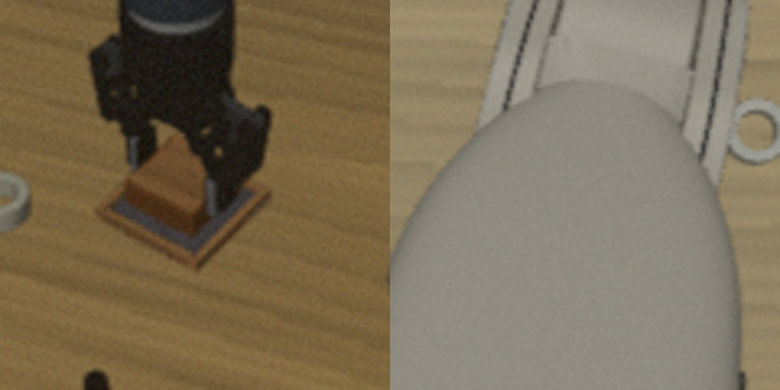

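The square is aligned above its tray. I lower the last 8 mm and release.

Emit:
{"fn": "drive_tool", "kwargs": {"deltas": [[[-0.02,-0.03,0.2],0],[[0,0,0.07],0],[[0,0,0],0],[[0,0,0],0],[[0,0,0],0]]}}

```text
t: 22.63
position: [442.5, -17.1, 182.7]
eef_rot: [179.8, -0.2, 163.0]
contact_force: [0.2, 0.6, 0.1]
grip_width: 0.69
finger_force: 54.2
```

Emit:
{"fn": "drive_tool", "kwargs": {"deltas": [[[0,0,0],0],[[0,0,0],0],[[0,0,0],0],[[0,0,0],0],[[0,0,0],0],[[0,0,0],0],[[0,0,-0.4],0],[[0,0,-0.8],0],[[0,0,-0.9],0],[[0,0,-0.9],0]], "fingers": 85}}

```text
t: 23.47
position: [442.3, -17.4, 273.5]
eef_rot: [179.8, -0.3, 163.0]
contact_force: [0.1, -0.1, -0.7]
grip_width: 0.998
finger_force: 0.0
```

```bash
python3 go.py 501 307 270 -175
```

```text
pos [442.3 -17.4 273.5] rot [179.83  -0.26 162.97] t 23.47 grip 85.2 0.0
turn -3.67 then shift [-2.89 10.6   0.12]
```

Emit:
{"fn": "drive_tool", "kwargs": {"deltas": [[[0,0,0],-0.92],[[0,0,0],-0.92],[[0,0,0],-0.92],[[0,0,0],-0.91],[[-0.1,0.4,0],0],[[-0.22,0.8,0],0],[[-0.22,0.8,0],0],[[-0.22,0.8,0],0],[[-0.22,0.8,0],0],[[-0.22,0.8,0],0],[[-0.22,0.8,0],0],[[-0.22,0.8,0],0],[[-0.22,0.8,0],0],[[-0.22,0.8,0],0],[[-0.22,0.8,0],0],[[-0.22,0.8,0],0],[[-0.22,0.8,0],0],[[-0.15,0.6,0],0],[[0,0,0],0]]}}

```text
t: 25.05
position: [501.6, 309.6, 273.4]
eef_rot: [179.7, -0.1, -174.9]
contact_force: [-0.3, -0.3, -1.0]
grip_width: 0.991
finger_force: 0.0
```

```bash
python3 go.py 501 307 198 -175;python3 -c "
from h import *
s=np.array(eyes.camera('scene')['pixels']); cv2.imwrite('pics/g5.png',np.hstack([cv2.resize(x,(390,390),interpolation=cv2.INTER_CUBIC) for x in(s[200:300,260:360],s[220:330,390:500])]))"
```

```text
pos [501.6 309.6 273.4] rot [ 1.7972e+02 -9.0000e-02 -1.7487e+02] t 25.05 grip 84.6 0.0
turn 0.02 then shift [ 0.03 -0.08  2.51]
```

View pics/g5.png

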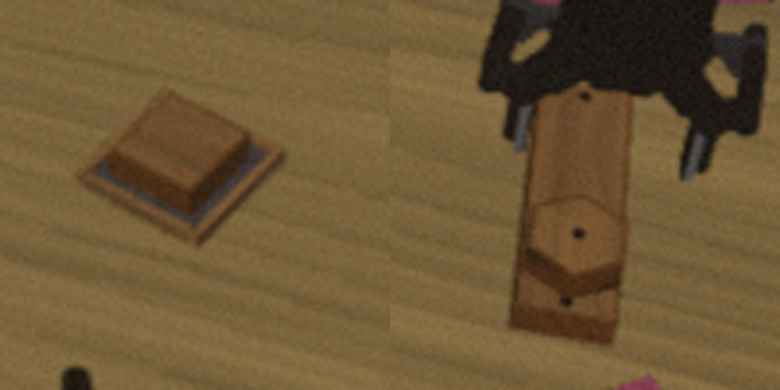

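The square is flat in its tray (to be measured later). Next I grasp the hexagon.

Emit:
{"fn": "drive_tool", "kwargs": {"deltas": [[[0.03,-0.08,0.5],0],[[0,0,0.6],0],[[0,0,0.6],0],[[0,0,0.4],0],[[0,0,0.3],0],[[0,0,0.1],0],[[0,0,0],0],[[0,0,0],0]]}}

```text
t: 25.77
position: [500.7, 304.5, 199.2]
eef_rot: [179.8, -0.1, -175.0]
contact_force: [-0.8, 0.0, 0.0]
grip_width: 0.995
finger_force: 0.0
```

Emit:
{"fn": "drive_tool", "kwargs": {"deltas": [[[0,0,0],0],[[0,0,0],0],[[0,0,0],0],[[0,0,0],0],[[0,0,0],0],[[0,0,0],0],[[0,0,0],0],[[0,0,0],0]], "fingers": 0}}

```text
t: 26.43
position: [500.7, 304.8, 199.8]
eef_rot: [179.7, -0.0, -175.0]
contact_force: [-0.8, -0.1, 5.6]
grip_width: 0.636
finger_force: 53.2
```

Emit:
{"fn": "drive_tool", "kwargs": {"deltas": [[[0,0,-0.2],0],[[0,0,-0.4],0],[[0,0,-0.6],0],[[0,0,-0.6],0],[[0,0,-0.6],0],[[0,0,-0.4],0],[[0,0,0],0]]}}

```text
t: 27.02
position: [501.1, 304.6, 285.9]
eef_rot: [179.7, 0.1, -175.0]
contact_force: [0.0, 0.5, -0.3]
grip_width: 0.641
finger_force: 53.0
```

```bash
python3 go.py 679 -105 280 158
```

```text
pos [501.1 304.6 285.9] rot [ 1.7969e+02  1.4000e-01 -1.7500e+02] t 27.02 grip 54.8 53.0
turn 4.5 then shift [-10.61 -10.44   0.2 ]
```

Emit:
{"fn": "drive_tool", "kwargs": {"deltas": [[[0,0,0],0.9],[[0,0,0],0.9],[[0,0,0],0.9],[[0,0,0],0.9],[[0,0,0],0.9],[[-0.35,-0.35,0],0],[[-0.7,-0.7,0],0],[[-0.7,-0.7,0],0],[[-0.7,-0.7,0],0],[[-0.7,-0.7,0],0],[[-0.7,-0.7,0],0],[[-0.7,-0.7,0],0],[[-0.7,-0.7,0],0],[[-0.7,-0.7,0],0],[[-0.7,-0.7,0],0],[[-0.7,-0.7,0],0],[[-0.7,-0.7,0],0],[[-0.7,-0.7,0],0],[[-0.7,-0.7,0],0],[[-0.7,-0.6,0],0]]}}

```text
t: 28.68
position: [670.1, -91.0, 280.0]
eef_rot: [179.9, -0.3, 158.0]
contact_force: [0.4, 1.0, -0.8]
grip_width: 0.64
finger_force: 52.9
```

```bash
python3 go.py 679 -105 184 158
```

```text
pos [670.1 -91.  280. ] rot [179.86  -0.27 157.96] t 28.68 grip 54.6 52.9
turn -0.01 then shift [-0.45 -0.32  3.2 ]
```

Emit:
{"fn": "drive_tool", "kwargs": {"deltas": [[[-0.25,-0.18,0],0],[[0,0,0],0],[[0,0,0.5],0],[[0,0,0.6],0],[[0,0,0.6],0],[[0,0,0.6],0],[[0,0,0],0],[[0,0,0],0]]}}

```text
t: 29.35
position: [674.1, -95.7, 211.1]
eef_rot: [179.9, -0.4, 158.0]
contact_force: [-0.2, -0.1, -0.2]
grip_width: 0.638
finger_force: 52.9
```

```bash
python3 go.py 679 -105 184 158;python3 -c "
from h import *
s=np.array(eyes.camera('scene')['pixels']); cv2.imwrite('pics/g6.png',cv2.resize(s[220:360,170:310],(500,500),interpolation=cv2.INTER_CUBIC))"
```

```text
pos [674.1 -95.7 211.1] rot [179.86  -0.35 158.04] t 29.35 grip 54.5 52.9
turn 0.01 then shift [-0.27 -0.23  0.9 ]
```

View pics/g6.png

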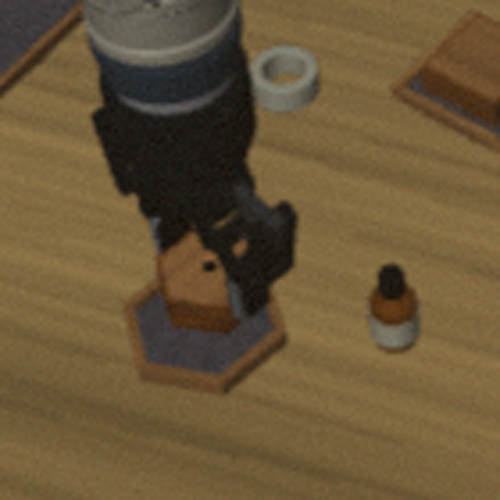

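The hexagon is above its tray and aligned. I make the final shift and lower it.

Emit:
{"fn": "drive_tool", "kwargs": {"deltas": [[[-0.27,-0.23,0.2],0],[[0,0,0.4],0],[[0,0,0.2],0],[[0,0,0.1],0],[[0,0,0],0],[[0,0,0],0],[[0,0,0],0]]}}

```text
t: 29.98
position: [679.7, -106.2, 185.0]
eef_rot: [179.8, -0.2, 158.0]
contact_force: [-0.4, -0.6, -0.8]
grip_width: 0.64
finger_force: 53.0
```

```bash
python3 go.py 679 -105 184 158
```

```text
pos [ 679.7 -106.2  185. ] rot [179.84  -0.19 157.99] t 29.98 grip 54.7 53.0
turn -0.0 then shift [0.04 0.03 0.03]
```

Emit:
{"fn": "drive_tool", "kwargs": {"deltas": [[[0,0,0.03],0],[[0,0,0],0],[[0,0,0],0],[[0,0,0],0],[[0,0,0],0],[[0,0,0],0],[[0,0,0],0],[[0,0,0],0],[[0,0,-0.4],0],[[0,0,-0.8],0],[[0,0,-0.9],0],[[0,0,-0.9],0]], "fingers": 85}}

```text
t: 30.98
position: [679.6, -106.5, 275.5]
eef_rot: [179.9, -0.2, 158.0]
contact_force: [0.6, -0.6, -0.3]
grip_width: 0.995
finger_force: 0.0
```

```bash
python3 go.py 450.5 300 275 -174.1
```

```text
pos [ 679.6 -106.5  275.5] rot [179.85  -0.23 157.98] t 30.98 grip 85.0 0.0
turn -4.65 then shift [ 6.2  14.26  0.02]
```

Emit:
{"fn": "drive_tool", "kwargs": {"deltas": [[[0,0,0],-0.93],[[0,0,0],-0.93],[[0,0,0],-0.93],[[0,0,0],-0.93],[[0,0,0],-0.93],[[0.41,0.95,0],0],[[0.41,0.95,0],0],[[0.41,0.95,0],0],[[0.41,0.95,0],0],[[0.41,0.95,0],0],[[0.41,0.95,0],0],[[0.41,0.95,0],0],[[0.41,0.95,0],0],[[0.41,0.95,0],0],[[0.41,0.95,0],0],[[0.41,0.95,0],0],[[0.41,0.95,0],0],[[0.41,0.95,0],0],[[0.41,0.95,0],0],[[0.41,0.95,0],0]]}}

```text
t: 32.65
position: [451.5, 301.0, 277.1]
eef_rot: [179.7, -0.0, -174.1]
contact_force: [0.0, -0.8, 0.4]
grip_width: 0.996
finger_force: 0.0
```

Emit:
{"fn": "drive_tool", "kwargs": {"deltas": [[[0,0,0],0],[[0,0,0],0]]}}

```text
t: 32.82
position: [451.6, 301.0, 276.9]
eef_rot: [179.8, -0.1, -173.9]
contact_force: [0.9, 0.3, -0.3]
grip_width: 0.996
finger_force: 0.0
```

```bash
python3 go.py 450.5 300 175 -174.1; python3 -c "
from h import *
s=np.array(eyes.camera('scene')['pixels']); cv2.imwrite('pics/g7.png',np.hstack([cv2.resize(x,(390,390),interpolation=cv2.INTER_CUBIC) for x in(s[260:360,180:280],s[220:330,390:500])]))"
```

```text
pos [451.6 301.  276.9] rot [ 1.7976e+02 -5.0000e-02 -1.7394e+02] t 32.82 grip 85.1 0.0
turn 0.03 then shift [ 0.04 -0.03  3.4 ]
```

View pics/g7.png

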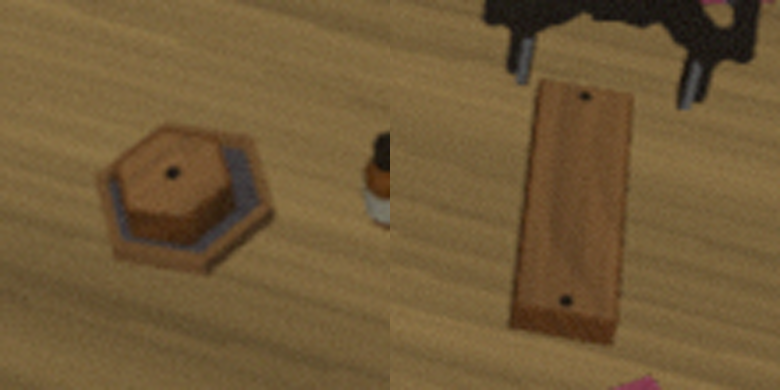

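The hexagon is down in its tray, a little left of centre, with its mark at (173,173). The rail is bare, with holes at crop (195,96) and (176,300). I'll measure both.

Run:
```python
from h import *
c=eyes.camera("scene")
T=lambda x,y,z,k,u,v:ray(c,(x+.5)/k-.5+u,(y+.5)/k-.5+v,z)[:2]
a=T(195,96,22,390/110,390,220);b=T(176,300,22,390/110,390,220);print("rail",a,b,(a+b)/2,np.linalg.norm(a-b),np.degrees(np.arctan2(*(b-a)[::-1])))
print("hex",T(173,173,27,3.9,180,260))
# tray in scene, inside corners & outer from crop at lip top z=11
q=[T(x,y,11,3.9,180,260) for x,y in((97,180),(165,124),(250,138),(273,208),(208,268),(118,255))];print(np.mean(q,0),[np.linalg.norm(p-np.mean(q,0)).round(1) for p in q])
```

```text
rail [364.06590281 292.45526541] [532.74512132 309.95413524] [448.40551206 301.20470032] 169.58446037681838 5.922707677151539
hex [ 679.66217186 -105.90579535]
[ 679.57832563 -100.87628452] [np.float64(48.8), np.float64(50.6), np.float64(48.7), np.float64(47.8), np.float64(50.3), np.float64(49.3)]
```

The hex is within about 5 mm of centre. The rail centre is (449.5, 300.5), yaw 5.9°. Next I grasp the rail.

Emit:
{"fn": "drive_tool", "kwargs": {"deltas": [[[0.05,0,0.6],0.03],[[0,0,0.7],0],[[0,0,0.7],0],[[0,0,0.6],0],[[0,0,0.4],0],[[0,0,0.3],0],[[0,0,0.1],0],[[0,0,0],0],[[0,0,0],0]]}}

```text
t: 33.67
position: [451.2, 299.8, 174.5]
eef_rot: [179.8, -0.1, -174.3]
contact_force: [-0.2, -0.2, 1.0]
grip_width: 0.994
finger_force: 0.0
```

Emit:
{"fn": "drive_tool", "kwargs": {"deltas": [[[0,0,0],0],[[0,0,0],0],[[0,0,0],0],[[0,0,0],0],[[0,0,0],0],[[0,0,0],0],[[0,0,0],0],[[0,0,0],0],[[0,0,0],0]], "fingers": 0, "squeeze": 80}}

```text
t: 34.42
position: [450.9, 300.2, 175.3]
eef_rot: [179.7, 0.0, -174.3]
contact_force: [-1.8, -0.3, 8.1]
grip_width: 0.679
finger_force: 86.2
```

Emit:
{"fn": "drive_tool", "kwargs": {"deltas": [[[0,0,-0.2],0],[[0,0,-0.4],0],[[0,0,-0.6],0],[[0,0,-0.7],0],[[0,0,-0.7],0],[[0,0,-0.6],0],[[0,0,-0.4],0],[[0,0,0],0]]}}

```text
t: 35.08
position: [451.3, 299.9, 284.8]
eef_rot: [179.7, 0.1, -174.3]
contact_force: [-0.1, 0.0, -1.4]
grip_width: 0.681
finger_force: 86.0
```

```bash
python3 go.py 455 -340 280 169.5
```

```text
pos [451.3 299.9 284.8] rot [ 1.7969e+02  1.3000e-01 -1.7428e+02] t 35.08 grip 58.2 86.0
turn 2.7 then shift [ -4.01 -20.95   0.16]
```

Emit:
{"fn": "drive_tool", "kwargs": {"deltas": [[[0,0,0],0.4],[[0,0,0],0.8],[[0,0,0],0.8],[[0,0,0],0.7],[[-0.08,-0.4,0],0],[[-0.14,-0.75,0],0],[[-0.14,-0.75,0],0],[[-0.14,-0.75,0],0],[[-0.14,-0.75,0],0],[[-0.14,-0.75,0],0],[[-0.14,-0.75,0],0],[[-0.14,-0.75,0],0],[[-0.14,-0.75,0],0],[[-0.14,-0.75,0],0],[[-0.14,-0.75,0],0],[[-0.14,-0.75,0],0],[[-0.14,-0.75,0],0],[[-0.14,-0.75,0],0],[[-0.14,-0.75,0],0],[[-0.14,-0.75,0],0]]}}

```text
t: 36.75
position: [450.8, -57.3, 280.1]
eef_rot: [179.8, -0.2, 169.6]
contact_force: [1.1, -0.7, -1.9]
grip_width: 0.679
finger_force: 86.0
```

Emit:
{"fn": "drive_tool", "kwargs": {"deltas": [[[-0.14,-0.75,0],0],[[-0.14,-0.75,0],0],[[-0.14,-0.75,0],0],[[-0.14,-0.75,0],0],[[-0.14,-0.75,0],0],[[-0.14,-0.75,0],0],[[-0.14,-0.75,0],0],[[-0.14,-0.75,0],0],[[-0.14,-0.75,0],0],[[-0.14,-0.75,0],0],[[-0.14,-0.75,0],0],[[-0.14,-0.75,0],0],[[0,-0.4,0],0],[[0,0,0],0],[[0,0,0],0]]}}

```text
t: 38.0
position: [449.1, -342.5, 278.8]
eef_rot: [179.7, -0.2, 169.5]
contact_force: [0.3, -0.3, -1.2]
grip_width: 0.68
finger_force: 86.1
```

```bash
python3 go.py 456.5 -340 182 169.5
```

```text
pos [ 449.1 -342.5  278.8] rot [179.75  -0.24 169.49] t 38.0 grip 58.1 86.1
turn -0.0 then shift [-0.23  0.13  3.23]
```

Emit:
{"fn": "drive_tool", "kwargs": {"deltas": [[[-0.23,0.13,0],0],[[0,0,0.5],0],[[0,0,0.7],0],[[0,0,0.7],0],[[0,0,0.5],0],[[0,0,0.2],0],[[0,0,0],0],[[0,0,0],0],[[0,0,0],0]]}}

```text
t: 38.75
position: [457.6, -339.4, 202.6]
eef_rot: [179.9, -0.1, 169.5]
contact_force: [-0.6, -0.4, -2.1]
grip_width: 0.676
finger_force: 86.1
```

```bash
python3 go.py 456.5 -340 181.5 169.5;python3 -c "
from h import *
s=np.array(eyes.camera('scene')['pixels']); cv2.imwrite('pics/g8.png',cv2.resize(s[150:270,110:250],(560,480),interpolation=cv2.INTER_CUBIC))"
```

```text
pos [ 457.6 -339.4  202.6] rot [ 1.7986e+02 -9.0000e-02  1.6954e+02] t 38.75 grip 57.7 86.1
turn 0.01 then shift [ 0.03 -0.03  0.7 ]
```

View pics/g8.png

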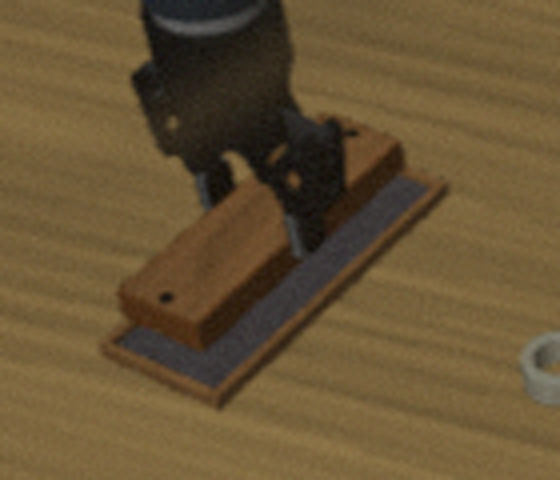

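The rail hangs level and parallel over its tray. I lower it 21 mm.

Emit:
{"fn": "drive_tool", "kwargs": {"deltas": [[[0,0,0.3],0],[[0,0,0.25],0],[[0,0,0.15],0],[[0,0,0],0],[[0,0,0],0],[[0,0,0],0]]}}

```text
t: 39.3
position: [456.9, -339.4, 180.3]
eef_rot: [179.8, -0.2, 169.5]
contact_force: [-1.4, 0.5, 1.5]
grip_width: 0.683
finger_force: 86.8
```

```bash
python3 go.py 456.5 -340 181 169.5
```

```text
pos [ 456.9 -339.4  180.3] rot [179.79  -0.19 169.5 ] t 39.3 grip 58.4 86.8
turn -0.0 then shift [ 0.01 -0.02 -0.02]
```

Emit:
{"fn": "drive_tool", "kwargs": {"deltas": [[[0,0,0],0],[[0,0,0],0],[[0,0,0],0],[[0,0,0],0],[[0,0,0],0],[[0,0,0],0],[[0,0,0],0],[[0,0,-0.4],0],[[0,0,-0.8],0],[[0,0,-0.9],0],[[0,0,-0.9],0],[[0,0,-0.9],0],[[0,0,-0.9],0],[[0,0,-0.9],0],[[0,0,0],0]], "fingers": 85}}

```text
t: 40.55
position: [457.9, -340.5, 356.8]
eef_rot: [-179.9, 0.2, 169.5]
contact_force: [-0.2, -0.5, -0.6]
grip_width: 0.994
finger_force: 0.0
```

```bash
python3 -c "
from h import *
s=snap('scene','f.png')['pixels']; s=np.array(s); cv2.imwrite('pics/g9.png',cv2.resize(s[160:360,120:390],(800,592),interpolation=cv2.INTER_CUBIC))"
```

```text
(no output)
```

View pics/g9.png

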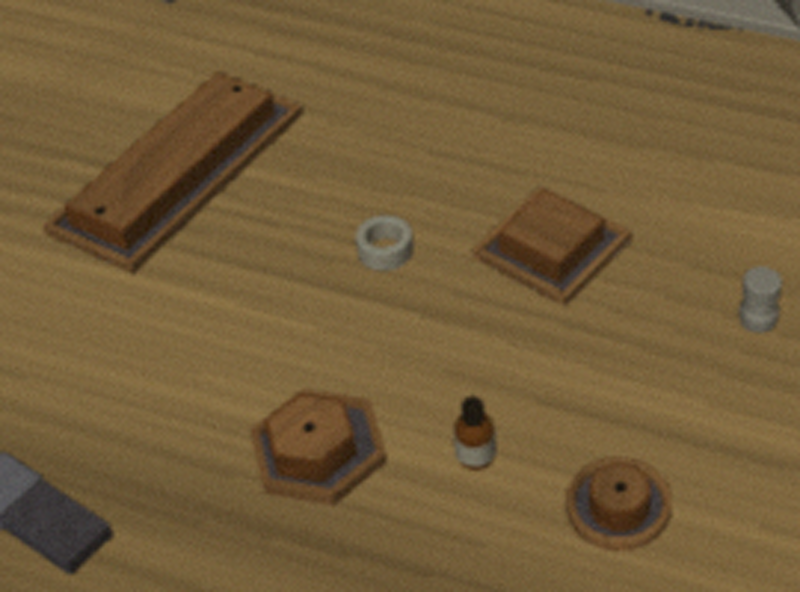

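All four look seated. In the crop, the rail holes are (237,89)/(100,210), the disc mark is (620,487) and the hex mark is (308,427). The square top corners are (540,189), (605,222), (560,258), (499,229). A last measurement follows.

Run:
```python
from h import *
c=eyes.camera("scene");k=2.963
T=lambda x,y,z:ray(c,(x+.5)/k-.5+120,(y+.5)/(592/200)-.5+160,z)[:2].round(1)
for z in(27,33):
    a=T(237,89,z);b=T(100,210,z)
    q=[T(*p,z) for p in((540,189),(605,222),(560,258),(499,229))]
    print(z,"rail",(a+b)/2,np.linalg.norm(a-b),"disc",T(620,487,z),"hex",T(308,427,z),"sq",np.mean(q,0),[np.linalg.norm(q[i]-q[i-1]).round(1) for i in range(4)])
t=eyes.camera("top");print("jar base",T(760,320,0),"bottle",T(474,460,0))
```

```text
27 rail [ 455.  -339.3] 169.92633698164624 disc [657.8 112.1] hex [ 679.8 -106.7] sq [437.825 -16.725] [np.float64(54.7), np.float64(63.5), np.float64(52.2), np.float64(56.9)]
33 rail [ 460.55 -334.95] 168.78986936424826 disc [662.  113.4] hex [ 683.8 -103.9] sq [443.55  -14.575] [np.float64(54.4), np.float64(63.1), np.float64(51.8), np.float64(56.5)]
jar base [457.6 158.1] bottle [650.2   2.9]
```

```bash
python3 -c "
from plant import ticket; print(ticket.job_done())"
```

```text
the job is handed in; nothing more can be done
None
```

I handed the job in at about 41 s: all four templates look seated flat in their own trays, each measuring within about 5 mm of its tray's centre, and the bottle and jar still stand where they were; the hand-in returned no verdict.

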